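# Show the red marker to the inspection camera through its swivel mirror

## Task

Turn the selector knob on the white inspection camera unit until it clicks in at its red dot. Then swing the sprung mirror round by the black peg on its lever until it faces the red marker post, so that the upward-looking camera under it sees the red marker in the middle of the mirror, and finish while still holding the peg at that angle (the mirror springs away if let go). Do not disturb the stone cast, the jar or the felt cone standing nearby.

Things in the scene. Friction and masses are not known exactly. Their poses are not given: they have to be found in the camera images.
- camera_unit: fixed white housing of the inspection camera, 265 x 105 mm, 35 mm high, 75 mm under the knob. Origin on its underside. Its x axis runs along it, away from the robot, from the knob to the mirror; z up. The knob's axis is at x = -55 mm, y = 0; the lens and the mirror's vertical turning axis are at x = +110 mm, y = 0
- selector (a joint): selector knob's angle in rad, positive anticlockwise from above. 0: the pointer (white line) points along the unit's +x. Detents: -0.7 at the blue dot, 0 at the yellow dot, +0.7 at the red dot; stops at -0.85 and +0.85. It starts in or near the blue or yellow detent. Turning takes under 0.1 N m; within about 0.25 rad of a detent it clicks in by itself
- selector_grip (a point): point on the knob's vertical axis at the height to grip, 111 mm above the bench. The knob's black bar is 44 mm long along the pointer, 13 mm thick across it and 32 mm high, its top 115 mm above the bench; this point's x axis is the pointer direction. Under the bar is a round skirt 40 mm across, its top 84 mm above the bench
- red_dot (a point): centre of the red dot printed on the housing beside the knob, 11 mm across, 37 mm from the knob's axis
- lens (a point): centre of the camera's lens, which looks straight up, on the mirror's vertical turning axis, 49 mm above the bench
- mirror_head: the mirror head, which turns about the vertical axis through the lens. Origin on that axis 41 mm above the bench, z up. The mirror sends the camera's view out level along the head's +x axis: the camera sees what lies on +x. A steel lever points the other way (-x) and carries the peg 80 mm from the axis. The head's top is 109 mm above the bench
- lever_peg (a point): point on the axis of the upright black peg on the mirror's lever, 101 mm above the bench. The peg is round, 16 mm in diameter; its top is 119 mm above the bench, and it is free above the lever from 65 mm up. It moves on a level circle of 80 mm radius about the lens axis
- red_mark (a point): centre of the red marker: an upright red drum 24 mm in diameter, 34 mm high, on a thin stem and a round foot 32 mm across, fixed on the bench behind the mirror, about 97 mm from the lens axis. This point is 87 mm above the bench, as high as the mirror's centre; the post's top is 107 mm up
- blue_mark (a point): centre of the blue marker, on a post like the red one
- yellow_mark (a point): centre of the yellow marker, on a post like the red one; the three posts stand side by side in any order
- stone_cast: pale blue dental stone cast, 60 x 71 x 41 mm, loose; origin at its underside. Leave alone
- jar_vaseline: small white jar with a blue lid, 46 mm across, 40 mm high, loose; origin at its underside. Leave alone
- felt_cone: white felt polishing cone, 29 mm across, 48 mm high, loose; origin at its underside. Leave alone
- mirror_center (a point): centre of the square 46 mm mirror, at 45 degrees over the lens, 87 mm above the bench. A spring presses the head to a stop, its view (+x) then turned -0.85 rad (clockwise from above) from the unit's +x; from there it turns anticlockwise by up to 1.6 rad. At the peg the spring pulls with 0.5 N at the stop, rising to 2.5 N at the far end
Not all that is in view belongs to the job. What is shaped like the part that bears red_mark but orange is not meant.

How it is judged:
By the outcome, as a careful person would: the job done as asked, in the order asked, and still so for the second after the job is handed in, while the arm keeps its last pose, push and grip.
It also fails if it takes over 45 s, if anything falls off the work surface, if the arm or the gripper's body presses on something with over 40 N, if the wrist force passes 120 N, or if a joint passes its speed limit or range.

## Robot

A 6-joint arm with a two-finger parallel gripper is mounted at the origin on a cart in front of the work surface, level with it; the furniture and walls round the work are solid. World frame = base frame: x ahead of the robot, y to its left, z up, the work surface at z = 0. Lengths are in m, angles in degrees, forces in N, time in s.
With the tool pointing down it reaches from about 0.4 to 0.825 m from the base axis. Payload 7 kg.
Tool frame: the origin (TCP) lies midway between the tips of the shut fingers; the grasp point (between the pads) lies 19 mm behind it; z points along the fingers, y is the line along which they close (so a half turn about z gives the same grasp; the last joint's range is limited). The gripper opens to 88 mm and grips with 3 to 60 N. Pads are 19 mm wide; open, the fingers measure 130 mm over their backs; the gripper's body (78 mm by 193 mm) begins 47 mm behind the grasp point.
Start: joints at [-47.206, 20.546, 0.682, 0, -70.136, -16.507], TCP at [0.299, -0.605, 0.227] pointing down, gripper open.
Joint ranges: [-176.03, 176.03], [-82.01, 121.73], [-58.28, 71.71], [-173.87, 95.51], [-174.79, -0.11], [-173.66, 173.66]. Speed limits (degrees/s): [136.94, 136.94, 172.46, 180, 180, 180].

## Interface

Orientations are given as [roll, pitch, yaw] about the fixed x, y, z axes, in that order (R = Rz(yaw) Ry(pitch) Rx(roll)).
In Python, from plant import ctrl gives the robot as it stands. The module is installed in compiled form; this text tells all that it offers.
- The arm moves only by the tool send_rows, never from a script. Its argument "plan" is a list that holds one entry, the list of rows, each a list of 6 numbers: the shift along the tool's x, y, z in shares of 40 cm (1.0 is 40 cm), then the turn, a rotation vector about the tool's x, y, z in a scale on which 1.0 is 180 degrees. A call has 1 to 8 rows; each row is the pose to reach, as a shift and turn from the pose commanded when the call began, along the tool's axes at that moment; what a row does not reach only later rows make up. A row lasts 1/12 s, in which the tool goes at most 41.7 mm and 7.16 degrees, less where a joint would pass 70% of its speed; a pose out of reach is approached as far as the arm can. A call with a gripper value outside its range is refused whole. "fingers" is the opening, from 0 (shut) to 1 (fully open), set as the call begins (left out, the last holds). The fingers move at their own pace and stop on an object; the grip force is fixed at half the most. Time passes only in rows, so rows that repeat a pose let the fingers close. It gives the time, the measured TCP pose, the force, the opening and the grip force at its end, in the units of the state.
- ctrl.get_obs(): the state, without advancing time (a new reading comes with each control period).
- ctrl.snapshot(name): name is "side" or "top" or "wrist"; returns a dict with "img" (384x512x3 uint8, red, green, blue), "K" (3x3 intrinsics, pixels), "pose" (4x4, takes a point from camera to world coordinates). Camera axes: x right, y down, z forward; pixel columns grow to the right and rows downward; lengths in m; the calibration is good to about 2 mm. A picture is of the moment at which its call begins. There is no depth.
- ctrl.close_job(): hands the job in; it is judged then, once.
The state is a dict: "clock": time; "joint_pos": joint angles; "qvel": joint speeds; "tau": joint torques, N m; "tool_pos": TCP position; "orientation": TCP orientation; "force": force on the tool from outside, world axes, zero at the start; "moment": the same for the moment, N m; "opening": finger opening in m; "gripper_force": force on a finger pad.
Only numpy, scipy, OpenCV 4.12 (cv2) and the standard library are available. Lean on these libraries where they do the work, as an engineer would, in place of code of your own. Each camera call takes 0.05 s, during which the arm holds its last target. There are 200 camera calls.

## Working session

There is one attempt and no reset: what is moved stays moved. The work goes in short steps, Python scripts to look and compute and a tool call to move; the robot and the scene stay as the last step left them, time stands still between calls to the robot, and variables do not carry over. Pictures are saved under pics/ and viewed, at most 10 in all, crops included, and the job is handed in when it is done.

Besides the shell and the picture viewer there is one more tool, called as name(argument=value, ...), one argument or row to a line, values as JSON. send_rows: Moves the arm, as the interface text tells. Its arguments: {"type":"object","properties":{"plan":{"type":"array","items":{"type":"array","items":{"type":"array","items":{"type":"number"}}}},"fingers":{"type":"number"}},"required":["plan"]}

```bash
mkdir -p pics; cat > h.py <<'E'
import numpy as np, cv2
from plant import ctrl
from scipy.spatial.transform import Rotation as R
def snap(n,f):
    s=ctrl.snapshot(n); cv2.imwrite('pics/'+f+'.png',s['img'][:,:,::-1]); np.savez('pics/'+f+'.npz',**{k:s[k] for k in('img','K','pose')}); return s
def load(f): return np.load('pics/'+f+'.npz')
def ray(s,u,v,z):
    T=s['pose'];d=T[:3,:3]@np.linalg.inv(s['K'])@[u,v,1];o=T[:3,3];return o+d*(z-o[2])/d[2]
def proj(s,p):
    T=s['pose'];c=s['K']@(T[:3,:3].T@(np.array(p)-T[:3,3]));return c[:2]/c[2]
E
python3 - <<'E'
from h import *
a=snap('top','t0');b=snap('side','s0')
for s in(a,b): print(s['pose'].round(3),s['K'][0,0])
big=np.vstack([a['img'],b['img']]);cv2.imwrite('pics/ts.png',cv2.resize(big[:,:,::-1],None,fx=.78,fy=.78))
print(ctrl.get_obs())
E
```

```text
[[ 0.017 -0.991  0.132  0.425]
 [-1.    -0.015  0.012 -0.409]
 [-0.01  -0.132 -0.991  0.945]
 [ 0.     0.     0.     1.   ]] 442.71499628569643
[[ 1.     0.024 -0.002  0.54 ]
 [ 0.01  -0.346  0.938 -1.174]
 [ 0.022 -0.938 -0.347  0.401]
 [ 0.     0.     0.     1.   ]] 454.00815302238203
{'clock': 0.1, 'joint_pos': array([-4.72063671e+01,  2.05872592e+01,  6.37665221e-01, -2.00206624e-02,
       -7.01345763e+01, -1.65076938e+01]), 'qvel': array([ 0.03326207, -0.11515945,  0.13625134,  0.0979958 , -0.05714062,
        0.03969871]), 'tau': array([-1.08734392e-03, -5.84158301e+01,  2.93753278e+01,  7.01552019e+00,
        1.02058821e-02, -8.90263027e-05]), 'tool_pos': array([ 0.29872005, -0.60480197,  0.22569968]), 'orientation': array([ 1.79913951e+02, -5.87320636e-03, -1.53720874e+02]), 'force': array([ 0.1192125 ,  0.85635091, -0.01638279]), 'moment': array([ 0.05072919, -0.0742193 , -0.03894466]), 'gripper_force': 0.0, 'opening': 0.0876132186619917}
```

View pics/ts.png

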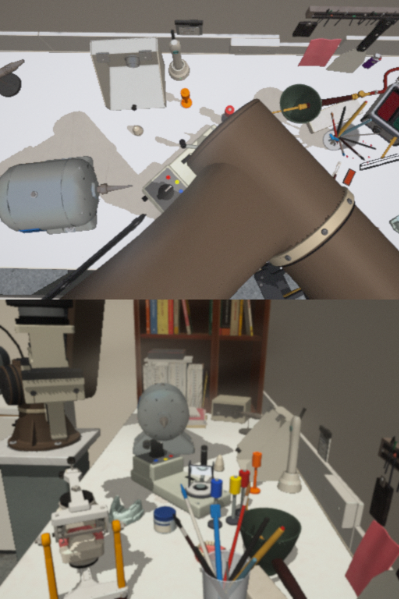

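```bash
python3 - <<'E'
from h import *
w=snap('wrist','w0');a=load('t0');b=load('s0')
c1=cv2.resize(a['img'][100:300,130:330],(400,400),interpolation=cv2.INTER_CUBIC)
c2=cv2.resize(b['img'][170:320,150:350],(400,300),interpolation=cv2.INTER_CUBIC)
o=np.zeros((600,800,3),np.uint8);o[:400,:400]=c1;o[:300,400:]=c2;o[300:,400:]=cv2.resize(w['img'],(400,300))
cv2.imwrite('pics/m1.png',o[:,:,::-1])
print(w['pose'].round(3),w['K'][0,0], ray(a,165/.78,190/.78,.11))
E
```

```text
[[-0.442  0.863  0.242  0.233]
 [ 0.897  0.426  0.121 -0.638]
 [ 0.002  0.271 -0.963  0.383]
 [ 0.     0.     0.     1.   ]] 341.065706088602 [ 0.43399164 -0.3223405   0.11      ]
```

View pics/m1.png

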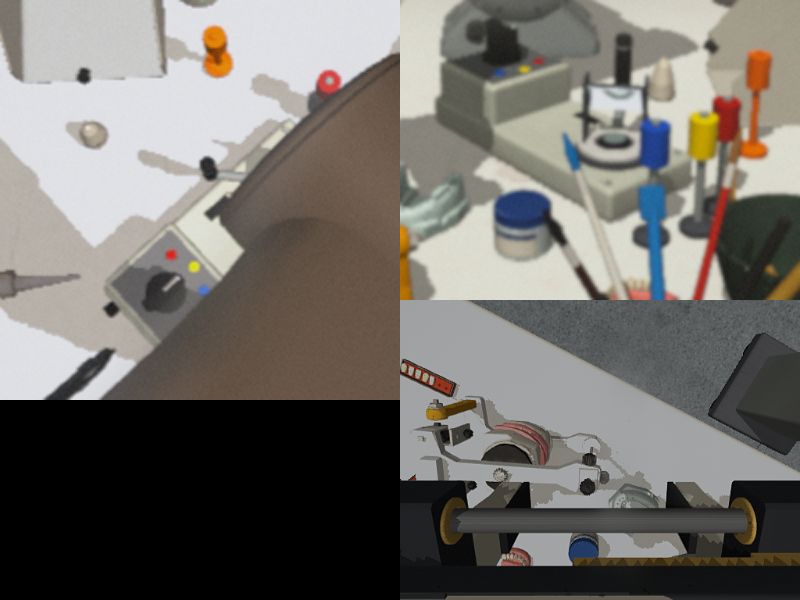

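```bash
python3 - <<'E'
from h import *
a=load('t0')
def f(u,v,z): return ray(a,130+u/2,100+v/2,z)
r,y,b=f(171,254.5,.075),f(194,267,.075),f(204,290,.075)
print(r,y,b)
print('chords',np.linalg.norm(r-y),np.linalg.norm(y-b),2*37*np.sin(.35),np.linalg.norm(r-b),74*np.sin(.7))
from scipy.optimize import least_squares
def m(p): return np.concatenate([p[:2]+.037*np.array([np.cos(p[2]+t),np.sin(p[2]+t)])-q[:2] for t,q in((.7,r),(0,y),(-.7,b))])
s=least_squares(m,[.44,-.33,-.8]);p=s.x;print(p,np.degrees(p[2]),s.fun*1000)
print('knob top guess',f(165,290,.115))
lens=p[:2]+.165*np.array([np.cos(p[2]),np.sin(p[2])]);print('lens',lens)
pg=f(208,162,.119);print('peg',pg,np.linalg.norm(pg[:2]-lens),np.degrees(np.arctan2(*(lens-pg[:2])[::-1])-p[2]))
rm=f(328,80,.105);print('red',rm,np.linalg.norm(rm[:2]-lens),np.degrees(np.arctan2(*(rm[:2]-lens)[::-1])-p[2]))
sd=load('s0')
print('side pred lens, peg, red px',[proj(sd,q).round(1) for q in([*lens,.049],[*pg[:2],.119],[*rm[:2],.087],[*p[:2],.115])])
E
```

```text
[ 0.46633453 -0.32556234  0.075     ] [ 0.45449022 -0.34845469  0.075     ] [ 0.43229761 -0.35877297  0.075     ]
chords 0.025774932868375986 0.02447404932433276 25.3744377517034 0.04755478676070093 47.67210885558914
[ 0.4293277  -0.32185916 -0.8010617 ] -45.897454376835384 [-0.19561508 -0.02973906  0.58743133  0.02600144 -0.39181625  0.00373762]
knob top guess [ 0.43136047 -0.32472894  0.115     ]
lens [ 0.54415857 -0.44034489]
peg [ 0.55198186 -0.36231256  0.119     ] 0.07842352372646161 -49.82771650554401
red [ 0.636469   -0.47630479  0.105     ] 0.0990672955523994 24.613856218163193
side pred lens, peg, red px [array([256.3, 237.2]), array([261.6, 185.9]), array([311.6, 227.4]), array([199.5, 179.6])]
```

```bash
cat >> h.py <<'E'
def rel(pos,yaw,frm=None):
    """shift (cm) and turn (deg) from current commanded (~measured or given) pose to tool-down pose"""
    if frm is None:
        o=ctrl.get_obs(); p0=o['tool_pos'];R0=R.from_euler('xyz',o['orientation'],degrees=True)
    else: p0=np.array(frm[0]);R0=R.from_euler('xyz',[180,0,frm[1]],degrees=True)
    R1=R.from_euler('xyz',[180,0,yaw],degrees=True)
    print((R0.inv().apply(np.array(pos)-p0)*100).round(2),(R0.inv()*R1).as_rotvec(degrees=True).round(2))
E
python3 - <<'E'
from h import *
P=[.299,-.605,.227]
rel([.36,-.45,.33],-153.7+50,(P,-153.72))
rel([.41,-.31,.33],-58,([.36,-.45,.33],-103.7))
E
```

```text
[-12.33  11.2  -10.3 ] [  0.     0.   -50.02]
[-14.79  -1.54  -0.  ] [  0.    0.  -45.7]
```

Units first: shifts go in shares of 40 cm and turns go in shares of 180 degrees. So -12.3 cm / 40 = -0.3075, 11.2 cm / 40 = 0.28, -50 degrees / 180 = -0.2778.

send_rows(
  plan=[
    [[0, 0, -0.1, 0, 0, 0], [0, 0, -0.2, 0, 0, 0], [-0.1, 0.0875, -0.2575, 0, 0, -0.0778], [-0.175, 0.15, -0.2575, 0, 0, -0.1167], [-0.25, 0.225, -0.2575, 0, 0, -0.1556], [-0.3075, 0.28, -0.2575, 0, 0, -0.1944], [-0.3075, 0.28, -0.2575, 0, 0, -0.2333], [-0.3075, 0.28, -0.2575, 0, 0, -0.2778]],
  ],
)

```text
clock: 0.82
tool_pos: [0.3606, -0.4479, 0.3304]
orientation: [-179.9, 0.0, -110.2]
force: [-0.3, -0.9, -0.1]
opening: 0.0873
gripper_force: 0.0
```

To row units: -14.8 cm / 40 = -0.37, -12 cm / 40 = -0.3, -46 degrees / 180 = -0.2556.

send_rows(
  plan=[
    [[-0.075, 0, 0, 0, 0, -0.0389], [-0.15, -0.0125, 0, 0, 0, -0.0778], [-0.225, -0.025, 0, 0, 0, -0.1167], [-0.3, -0.0375, 0, 0, 0, -0.1556], [-0.37, -0.0375, 0, 0, 0, -0.1944], [-0.37, -0.0375, 0, 0, 0, -0.2333], [-0.37, -0.0375, 0, 0, 0, -0.2556], [-0.37, -0.0375, 0, 0, 0, -0.2556]],
  ],
)

```text
clock: 1.48
tool_pos: [0.4262, -0.3165, 0.3295]
orientation: [180.0, 0.0, -64.5]
force: [0.0, 0.1, 0.5]
opening: 0.0874
gripper_force: 0.0
```

```bash
python3 - <<'E'
from h import *
o=ctrl.get_obs();print(o['clock'],o['tool_pos'],o['orientation'],o['joint_pos'].round(1))
w=snap('wrist','w1');a=snap('top','t1')
big=np.zeros((600,800,3),np.uint8);big[:]=cv2.resize(w['img'],(800,600),interpolation=cv2.INTER_CUBIC)
cv2.imwrite('pics/w1b.png',big[:,:,::-1])
cv2.imwrite('pics/t1b.png',cv2.resize(a['img'][60:360,100:400],(600,600),interpolation=cv2.INTER_CUBIC)[:,:,::-1])
E
```

```text
1.4833 [ 0.42623629 -0.31650309  0.32949035] [ 1.79998807e+02  1.04897185e-02 -6.44793921e+01] [-15.4   3.9  -7.5  -0.  -78.6  40.9]
```

View pics/w1b.png

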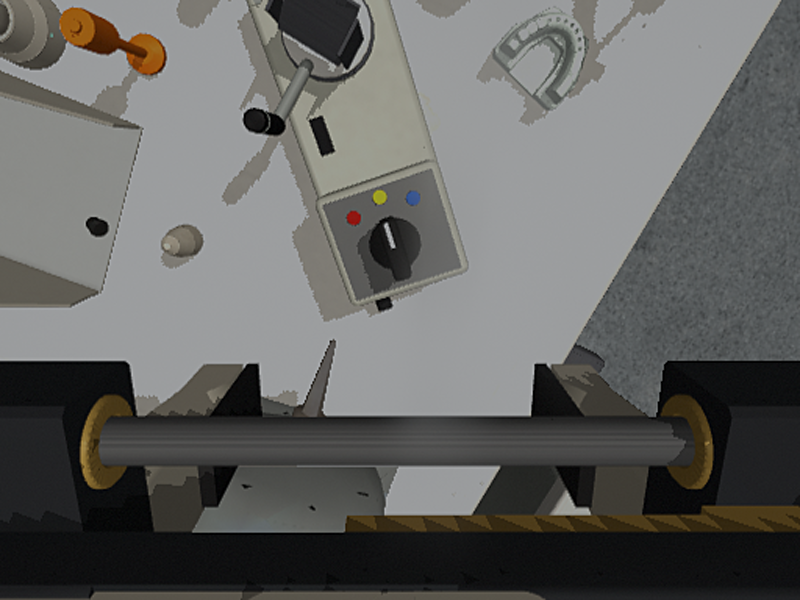

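View pics/t1b.png

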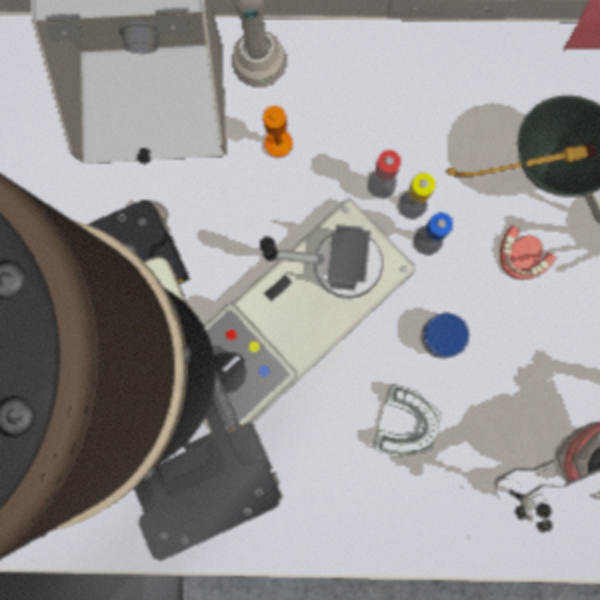

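```bash
cat > m.py <<'E'
from h import *
from scipy.optimize import least_squares
t=load('t1');w=load('w1')
T=lambda u,v:(t,100+u/2,60+v/2); W=lambda u,v:(w,u/1.5625,v/1.5625)
def tri(obs):
    f=lambda p:np.concatenate([proj(s,p)-[u,v] for s,u,v in obs])
    s=least_squares(f,[.5,-.35,.1]);return s.x,s.fun
c=lambda a:np.array([np.cos(a),np.sin(a)])
E
python3 - <<'E'
from m import *
for nm,F,pts in(('top',T,[(231,335),(254,347),(264,371)]),('wr',W,[(354,218),(380,197),(413,198)])):
    q=[ray(*F(*p),.075)[:2] for p in pts]
    s=least_squares(lambda p:np.concatenate([p[:2]+.037*c(p[2]+a)-x for a,x in zip((.7,0,-.7),q)]),[.43,-.32,-.8]);p=s.x
    print(nm,p,np.degrees(p[2]),'res',abs(s.fun).max()); print(' lens',p[:2]+.165*c(p[2]))
l=lambda F,a,b:[ray(*F(*x),.115)[:2] for x in(a,b)]
for F,a,b in((T,(222,371),(242,357)),(W,(395,248),(387,222))):
    A,B=l(F,a,b);print('line',A,B,np.degrees(np.arctan2(*(B-A)[::-1])))
print('peg top',ray(*T(267,243),.119),ray(*W(256,120),.119))
for n,p in(('r',(389,159)),('y',(424,183)),('b',(441,222))): print(n,ray(*T(*p),.105))
s0=load('s0')
for n,d in(('peg',[T(267,243),W(256,120)]),('orange',[T(275,115),W(78,25)])): print(n,tri(d))
E
```

```text
top [ 0.42892995 -0.32178601 -0.80499402] -46.12275986600248 res 0.00011877774690760567
 lens [ 0.54329402 -0.44072238]
wr [ 0.42976841 -0.32340226 -0.80450454] -46.0947145491431 res 0.00014417606756605972
 lens [ 0.54419068 -0.44228264]
line [ 0.43038919 -0.32195845] [ 0.44366552 -0.34026051] -54.042848488967735
line [ 0.43112928 -0.32597264] [ 0.44396775 -0.3400143 ] -47.56294381591028
peg top [ 0.55101211 -0.36138923  0.119     ] [ 0.54951468 -0.36361416  0.119     ]
r [ 0.63747795 -0.47727055  0.105     ]
y [ 0.61417468 -0.51120828  0.105     ]
b [ 0.57612963 -0.5275095   0.105     ]
peg (array([ 0.55324231, -0.36230231,  0.10418432]), array([ 0.91784879,  0.02708788, -0.22100282,  0.44614927]))
orange (array([ 0.68175681, -0.3669012 ,  0.09907492]), array([ 0.84448767,  0.04230159, -0.2002084 ,  0.38412941]))
```

```bash
python3 - <<'E'
from m import *
t0=load('t0')
tip,r=tri([(t0,170,237.5),W(333,341)]);print('tip',tip,r)
# lathe front face px in t0 ~ (124,245), spindle base
for z in(.1,.15,.2,.25):print(z,ray(t0,124,240,z))
yw=np.radians(-6)
for sgn in(1,-1):
  for dx in(-.039,.039,):
    print('body corner final',np.array([.4293,-.3225])+sgn*.0965*c(yw+np.pi/2)+dx*c(yw))
rel([.4293,-.3225,.20],-50); rel([.4293,-.3225,.092],-50)
rel([.4293,-.3225,.092],-6,([.4293,-.3225,.092],-50))
E
```

```text
tip [ 0.4431998  -0.24655684  0.12276333] [ 0.10289156  0.30686548 -0.19581954 -0.01507959]
0.1 [ 0.43808655 -0.15430452  0.1       ]
0.15 [ 0.43732327 -0.16936817  0.15      ]
0.2 [ 0.43655998 -0.18443182  0.2       ]
0.25 [ 0.4357967  -0.19949548  0.25      ]
body corner final [ 0.40060064 -0.22245203]
body corner final [ 0.47817335 -0.23060525]
body corner final [ 0.38042665 -0.41439475]
body corner final [ 0.45799936 -0.42254797]
[ 0.63 -0.08 12.95] [ 1.000e-02  1.000e-02 -1.489e+01]
[ 0.64 -0.08 23.75] [ 1.000e-02  1.000e-02 -1.489e+01]
[0. 0. 0.] [  0.   0. -44.]
```

To row units: 18 cm / 40 = 0.45, 17 cm / 40 = 0.425, -15 degrees / 180 = -0.0833.

send_rows(
  plan=[
    [[0.0075, 0, 0.075, 0, 0, -0.0389], [0.015, -0.0025, 0.175, 0, 0, -0.0778], [0.015, -0.0025, 0.275, 0, 0, -0.0833], [0.015, -0.0025, 0.375, 0, 0, -0.0833], [0.015, -0.0025, 0.425, 0, 0, -0.0833], [0.015, -0.0025, 0.45, 0, 0, -0.0833], [0.015, -0.0025, 0.45, 0, 0, -0.0833]],
  ],
  fingers=0.5,
)

```text
clock: 2.17
tool_pos: [0.4281, -0.3221, 0.1474]
orientation: [179.9, 0.2, -49.9]
force: [-0.2, 0.1, -0.2]
opening: 0.0475
gripper_force: 0.0
```

```bash
python3 - <<'E'
from h import *
rel([.4293,-.3225,.092],-50)
s=snap('side','s2');w=snap('wrist','w2')
o=np.zeros((450,800,3),np.uint8);o[:,:500]=cv2.resize(s['img'][150:285,150:300],(500,450),interpolation=cv2.INTER_CUBIC);o[:225,500:]=cv2.resize(w['img'],(300,225))
cv2.imwrite('pics/m2.png',o[:,:,::-1])
E
```

```text
[ 0.12 -0.08  5.54] [0.13 0.21 0.11]
```

View pics/m2.png

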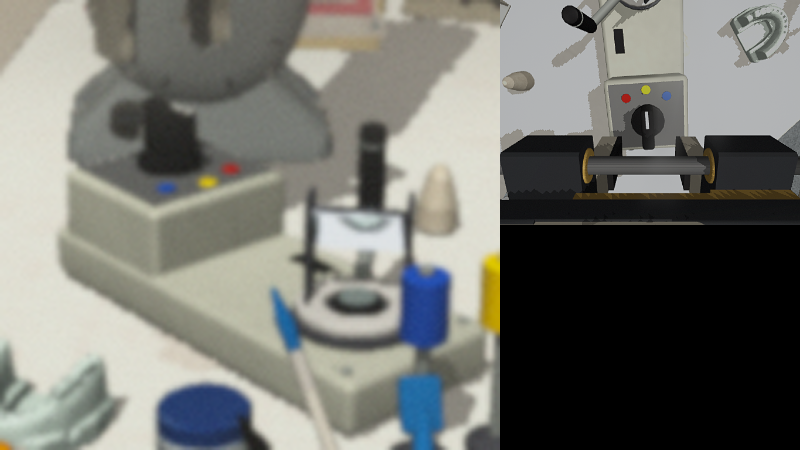

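```bash
python3 - <<'E'
from m import *
s=load('s2');w2=load('w2')
p=ctrl.get_obs()['tool_pos']
print('side',proj(s,p),'crop',(proj(s,p)-[150,150])*[500/150,450/135],'wrist(300)',proj(w2,p)*300/512+[500,0])
print('w2 cam',w2['pose'].round(3), 'w1',w['pose'].round(3)[:3,3])
q=(.426,-.3165,.33);print('t1',(proj(t,q)-[100,60])*2,(proj(t,(.426,-.3165,.42))-[100,60])*2, 'w1',proj(w,q)*1.5625)
E
```

```text
side [199.47885258 162.37394058] crop [164.9295086  41.2464686] wrist(300) [647.60714416 147.41419658]
w2 cam [[-0.764 -0.62  -0.178  0.477]
 [-0.645  0.736  0.207 -0.379]
 [ 0.002  0.273 -0.962  0.306]
 [ 0.     0.     0.     1.   ]] w1 [ 0.458 -0.383  0.487]
t1 [181.37371089 374.75148338] [158.48064143 374.15714457] w1 [396.38737498 394.70326688]
```

```bash
python3 - <<'E'
from m import *
a=snap('top','t3');s=load('s2')
o=np.zeros((384,800,3),np.uint8);o[:,:400]=cv2.resize(a['img'][60:360,50:362],(400,384));o[:,400:]=cv2.resize(s['img'],(400,300))[:300].repeat(1,0) if 0 else np.pad(cv2.resize(s['img'],(400,300)),((0,84),(0,0),(0,0)))
cv2.imwrite('pics/m3.png',o[:,:,::-1])
E
```

```text
(no output)
```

View pics/m3.png

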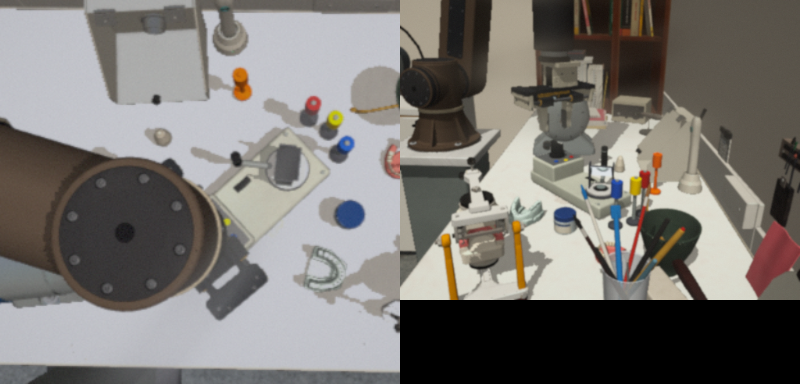

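To row units: 5.5 cm / 40 = 0.1375, 5 cm / 40 = 0.125.

send_rows(
  plan=[
    [[0.0025, -0.0025, 0.05, 0, 0, 0], [0.0025, -0.0025, 0.1, 0, 0, 0], [0.0025, -0.0025, 0.125, 0, 0, 0], [0.0025, -0.0025, 0.1375, 0, 0, 0], [0.0025, -0.0025, 0.1375, 0, 0, 0]],
  ],
)

```text
clock: 2.73
tool_pos: [0.431, -0.3224, 0.0947]
orientation: [180.0, 0.0, -49.7]
force: [0.8, 0.3, 0.5]
opening: 0.0437
gripper_force: 0.0
```

send_rows(
  plan=[
    [[0, 0, 0, 0, 0, 0], [0, 0, 0, 0, 0, 0], [0, 0, 0, 0, 0, 0], [0, 0, 0, 0, 0, 0], [0, 0, 0, 0, 0, 0], [0, 0, 0, 0, 0, 0]],
  ],
  fingers=0,
)

```text
clock: 3.23
tool_pos: [0.4307, -0.3226, 0.095]
orientation: [180.0, -0.0, -49.7]
force: [-1.5, -1.2, 2.5]
opening: 0.0126
gripper_force: 29.9
```

To row units: -44 degrees / 180 = -0.2444.

send_rows(
  plan=[
    [[0, 0, 0, 0, 0, -0.0333], [0, 0, 0, 0, 0, -0.0667], [0, 0, 0, 0, 0, -0.1], [0, 0, 0, 0, 0, -0.1333], [0, 0, 0, 0, 0, -0.1667], [0, 0, 0, 0, 0, -0.2], [0, 0, 0, 0, 0, -0.2333], [0, 0, 0, 0, 0, -0.2444]],
  ],
)

```text
clock: 3.9
tool_pos: [0.4306, -0.3227, 0.095]
orientation: [180.0, 0.0, -5.4]
force: [-2.6, -2.2, 2.8]
opening: 0.0128
gripper_force: 29.9
```

send_rows(
  plan=[
    [[0, 0, 0, 0, 0, 0], [0, 0, 0, 0, 0, 0], [0, 0, 0, 0, 0, 0]],
  ],
)

```text
clock: 4.15
tool_pos: [0.4307, -0.3227, 0.095]
orientation: [180.0, 0.0, -5.8]
force: [-3.0, -3.3, 5.8]
opening: 0.013
gripper_force: 29.9
```

send_rows(
  plan=[
    [[0, 0, 0, 0, 0, 0], [0, 0, 0, 0, 0, 0], [0, 0, 0, 0, 0, 0], [0, 0, 0, 0, 0, 0]],
  ],
  fingers=0.4,
)

```text
clock: 4.48
tool_pos: [0.431, -0.3221, 0.0943]
orientation: [-180.0, 0.0, -5.8]
force: [-0.0, 0.4, -0.0]
opening: 0.0325
gripper_force: 0.0
```

To row units: -13 cm / 40 = -0.325, -11 cm / 40 = -0.275, 35 degrees / 180 = 0.1944.

send_rows(
  plan=[
    [[0, 0, -0.075, 0, 0, 0], [0, 0, -0.175, 0, 0, 0], [0, 0, -0.275, 0, 0, 0], [0, 0, -0.325, 0, 0, 0.0389], [0, 0, -0.325, 0, 0, 0.0778], [0, 0, -0.325, 0, 0, 0.1167], [0, 0, -0.325, 0, 0, 0.1556], [0, 0, -0.325, 0, 0, 0.1944]],
  ],
)

```text
clock: 5.15
tool_pos: [0.431, -0.3221, 0.2246]
orientation: [-180.0, -0.0, -41.1]
force: [-0.2, -0.4, -0.5]
opening: 0.0353
gripper_force: 0.0
```

```bash
python3 - <<'E'
from h import *
rel([.5503,-.362,.20],-94.8)
E
```

```text
[11.61 -4.84  2.47] [-3.000e-02  0.000e+00  5.369e+01]
```

To row units: 11.6 cm / 40 = 0.29, 10 cm / 40 = 0.25, 53.7 degrees / 180 = 0.2983.

send_rows(
  plan=[
    [[0.05, -0.02, 0, 0, 0, 0.0389], [0.1, -0.04, 0, 0, 0, 0.0778], [0.15, -0.06, 0, 0, 0, 0.1167], [0.2, -0.08, 0, 0, 0, 0.1556], [0.25, -0.1, 0, 0, 0, 0.1944], [0.29, -0.12, 0.025, 0, 0, 0.2333], [0.29, -0.12, 0.05, 0, 0, 0.2667], [0.29, -0.12, 0.0625, 0, 0, 0.2983]],
  ],
)

```text
clock: 5.82
tool_pos: [0.5505, -0.3613, 0.1971]
orientation: [179.9, 0.1, -94.8]
force: [-0.0, 0.8, -0.1]
opening: 0.0351
gripper_force: 0.0
```

```bash
python3 - <<'E'
from m import *
rel([.5503,-.362,.082],-94.8)
a=snap('top','t4');w=snap('wrist','w4')
o=np.zeros((600,800,3),np.uint8);o[:,:400]=cv2.resize(a['img'][150:300,130:230],(400,600),interpolation=cv2.INTER_CUBIC);o[:300,400:]=cv2.resize(w['img'],(400,300))
cv2.imwrite('pics/m4.png',o[:,:,::-1])
E
```

```text
[ 9.000e-02 -1.000e-02  1.151e+01] [0.14 0.07 0.03]
```

View pics/m4.png

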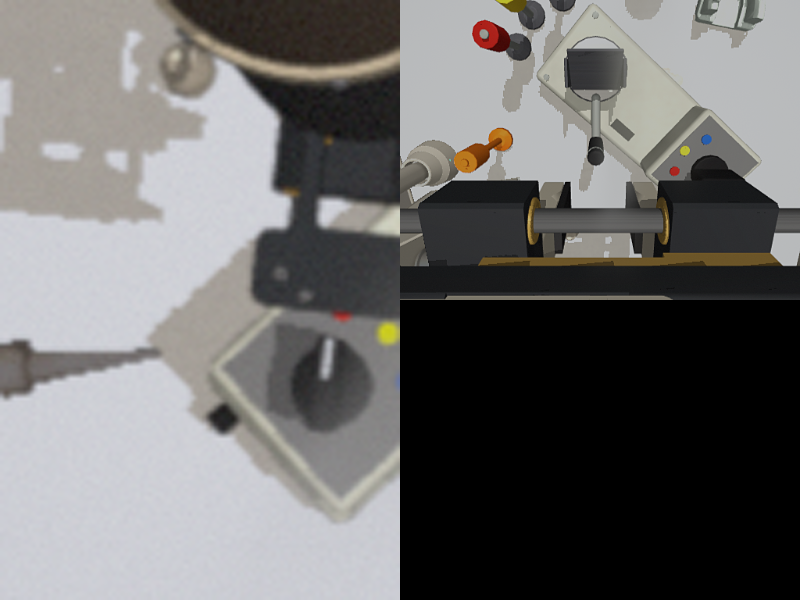

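```bash
python3 - <<'E'
from m import *
w4=load('w4');W4=lambda u,v:(w4,(u-400)*1.28,v*1.28)
print(proj(w4,[.5503,-.362,.119])/1.28+[400,0])
print(tri([T(389,160),W4(484,34)]))
for z in(.104,.107):
  for q in(ray(*T(389,160),z),ray(*W4(484,34),z)):
    for L in([.5435,-.4410],[.5441,-.4422]): d=q[:2]-L;print(z,q[:2],np.hypot(*d),np.degrees(np.arctan2(d[1],d[0])))
# ring (lens) check in w4, crop save
c4=cv2.resize(w4['img'][0:140,60:340],(800,400),interpolation=cv2.INTER_CUBIC);cv2.imwrite('pics/c4.png',c4[:,:,::-1])
E
```

```text
[597.241905   159.50441137]
(array([ 0.63324882, -0.47700821,  0.11589734]), array([ 0.32158658,  0.25618629, -0.07301768,  0.11496165]))
0.104 [ 0.63673434 -0.47735634] 0.10007209733534986 -21.303087708389633
0.104 [ 0.63673434 -0.47735634] 0.09908122048592502 -20.78262228017203
0.104 [ 0.63765038 -0.47918107] 0.10159767364560207 -22.07416818327151
0.104 [ 0.63765038 -0.47918107] 0.10059459368810228 -21.569206118207887
0.107 [ 0.63598007 -0.47711266] 0.09928085434479653 -21.330210726631382
0.107 [ 0.63598007 -0.47711266] 0.09828958016045515 -20.805827899066493
0.107 [ 0.6365252  -0.47864903] 0.10035505907435499 -22.034094826019885
0.107 [ 0.6365252  -0.47864903] 0.09935265455238522 -21.522414357560972
```

View pics/c4.png

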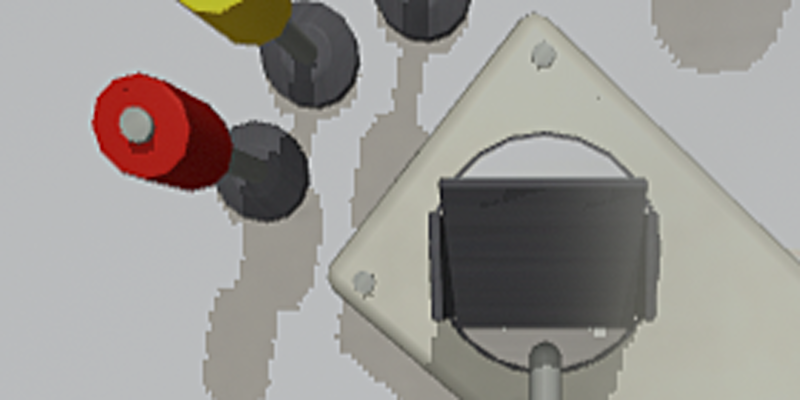

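```bash
python3 - <<'E'
from m import *
w4=load('w4');C=lambda u,v:(w4,60+u/(800/280),v/(400/140))
for z in(.041,.045):print('ring',ray(*C(546,252),z)[:2], ray(*C(440,252),z)[:2]-ray(*C(655,252),z)[:2])
print('pin',ray(*C(138,124),.107)[:2],'face',ray(*C(141,127),.104)[:2],'foot',ray(*C(263,172),.004)[:2])
# foot in top t1: crop (380,182)
print('pegW4',ray(w4,195*1.28,152*1.28,.119)[:2])
E
```

```text
ring [ 0.54390056 -0.44359722] [ 0.06553145 -0.00592664]
ring [ 0.54390293 -0.44348638] [ 0.06469256 -0.00585077]
pin [ 0.63599376 -0.47867528] face [ 0.63654293 -0.47850035] foot [ 0.63585815 -0.47860154]
pegW4 [ 0.55168727 -0.36934202]
```

To row units: 11.3 cm / 40 = 0.2825, 10.5 cm / 40 = 0.2625.

send_rows(
  plan=[
    [[0, 0, 0.075, 0, 0, 0], [0.0025, 0, 0.15, 0, 0, 0], [0.0025, 0, 0.225, 0, 0, 0], [0.0025, 0, 0.2625, 0, 0, 0], [0.0025, 0, 0.2825, 0, 0, 0], [0.0025, 0, 0.2825, 0, 0, 0]],
  ],
)

```text
clock: 6.42
tool_pos: [0.5493, -0.3623, 0.0851]
orientation: [179.9, 0.0, -94.3]
force: [0.3, 0.6, 1.0]
opening: 0.0349
gripper_force: 0.0
```

send_rows(
  plan=[
    [[0, 0, 0, 0, 0, 0], [0, 0, 0, 0, 0, 0], [0, 0, 0, 0, 0, 0], [0, 0, 0, 0, 0, 0], [0, 0, 0, 0, 0, 0]],
  ],
  fingers=0,
)

```text
clock: 6.83
tool_pos: [0.551, -0.3629, 0.0881]
orientation: [-179.9, -0.0, -94.4]
force: [-0.3, 1.2, 5.3]
opening: 0.0151
gripper_force: 30.0
```

```bash
python3 - <<'E'
from m import *
o=ctrl.get_obs();print(o['tool_pos'],o['orientation'],o['force'],o['moment'])
E
```

```text
[ 0.55098899 -0.36294862  0.0881051 ] [-1.79856138e+02 -4.65592063e-02 -9.44105243e+01] [-0.34279435  1.1625805   5.34121103] [ 0.45879463 -0.01341111 -0.05181517]
```

```bash
cat >> h.py <<'E'
L=np.array([.544,-.442])
def arc(ths):
    o=ctrl.get_obs();p=o['tool_pos'];yaw=o['orientation'][2];R0=R.from_euler('xyz',[180,0,yaw],degrees=True)
    d=p[:2]-L;print('r',np.hypot(*d),'ang',np.degrees(np.arctan2(d[1],d[0])),'yaw',yaw,'F',o['force'].round(1),o['opening'])
    l=R0.inv().apply([*(L-p[:2]),0])*100
    for t in ths: print((l-R.from_euler('z',-t,degrees=True).apply(l)).round(2)[:2],-t)
E
python3 -c "
from h import *
arc([6,12,18,24,30,36,42])"
```

```text
r 0.07935973013691869 ang 84.94757637930141 yaw -94.41052434487925 F [-0.3  1.2  5.3] 0.01508428835233484
[0.03 0.83] -6
[0.15 1.65] -12
[0.36 2.46] -18
[0.65 3.24] -24
[1.02 3.98] -30
[1.46 4.68] -36
[1.98 5.33] -42
```

To row units: 5.33 cm / 40 = 0.1333, 4.68 cm / 40 = 0.117, -42 degrees / 180 = -0.2333.

send_rows(
  plan=[
    [[0.0008, 0.0208, 0, 0, 0, -0.0333], [0.0038, 0.0413, 0, 0, 0, -0.0667], [0.009, 0.0615, 0, 0, 0, -0.1], [0.0163, 0.081, 0, 0, 0, -0.1333], [0.0255, 0.0995, 0, 0, 0, -0.1667], [0.0365, 0.117, 0, 0, 0, -0.2], [0.0495, 0.1333, 0, 0, 0, -0.2333], [0.0495, 0.1333, 0, 0, 0, -0.2333]],
  ],
)

```text
clock: 7.5
tool_pos: [0.496, -0.3795, 0.0881]
orientation: [-179.9, -0.2, -52.2]
force: [2.1, 0.5, 3.9]
opening: 0.0154
gripper_force: 30.0
```

```bash
python3 -c "
from h import *
arc([6,12,18,24,30,31.6])"
```

```text
r 0.07884971229707985 ang 127.54118560973562 yaw -52.176789048166036 F [2.1 0.5 3.9] 0.015390189236330403
[0.04 0.82] -6
[0.16 1.64] -12
[0.37 2.44] -18
[0.67 3.21] -24
[1.04 3.95] -30
[1.15 4.14] -31.6
```

To row units: 4.07 cm / 40 = 0.1018, 3.95 cm / 40 = 0.0988, -31 degrees / 180 = -0.1722.

send_rows(
  plan=[
    [[0.001, 0.0205, 0, 0, 0, -0.0333], [0.004, 0.041, 0, 0, 0, -0.0667], [0.0093, 0.061, 0, 0, 0, -0.1], [0.0168, 0.0803, 0, 0, 0, -0.1333], [0.026, 0.0988, 0, 0, 0, -0.1667], [0.0278, 0.1018, 0, 0, 0, -0.1722], [0.0278, 0.1018, 0, 0, 0, -0.1722], [0.0278, 0.1018, 0, 0, 0, -0.1722]],
  ],
)

```text
clock: 8.17
tool_pos: [0.4712, -0.4124, 0.088]
orientation: [180.0, -0.2, -21.7]
force: [1.5, 0.7, 7.0]
opening: 0.0153
gripper_force: 30.0
```

```bash
python3 - <<'E'
from h import *
arc([])
w=snap('wrist','w5');a=snap('top','t5')
o=np.zeros((600,800,3),np.uint8);o[:]=cv2.resize(w['img'][:250,100:433],(800,600),interpolation=cv2.INTER_CUBIC)
o[420:,500:]=cv2.resize(a['img'][110:230,190:390],(300,180),interpolation=cv2.INTER_CUBIC)
cv2.imwrite('pics/m5.png',o[:,:,::-1])
E
```

```text
r 0.07859368615612877 ang 157.8539384335146 yaw -21.651373607594806 F [1.5 0.7 7. ] 0.015273397721822065
```

View pics/m5.png

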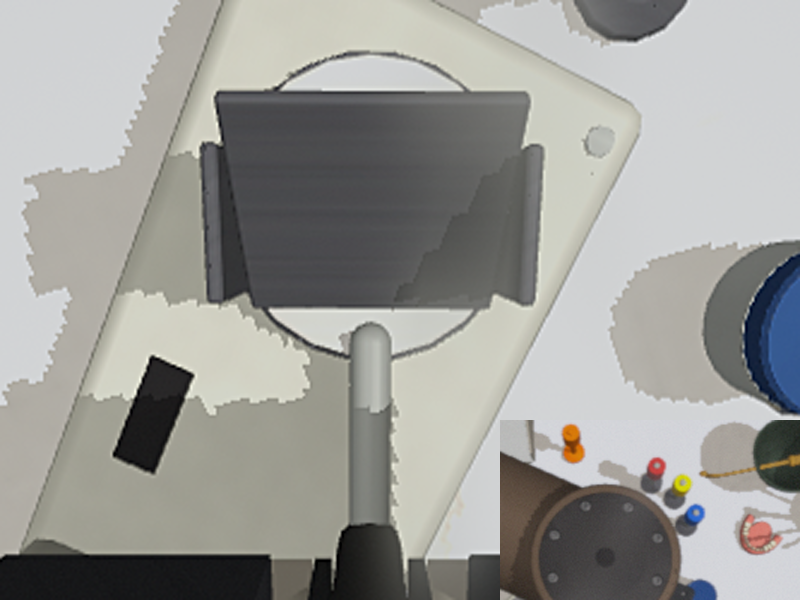

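```bash
python3 - <<'E'
from h import *
w=load('w5');s=800/333;P=lambda u,v,z:ray(w,100+u/s,v/2.4,z)[:2]
a=lambda d:np.degrees(np.arctan2(d[1],d[0]))
print('edge dir+90',a(P(528,97,.103)-P(218,97,.103))+90,'lower',a(P(490,305,.075)-P(255,305,.075))+90)
print('lever',a(P(371,335,.06)-P(370,520,.06)))
print('ring',P(370,205,.043),'edge mid',P(373,97,.105))
for Lx in([.544,-.442],[.5439,-.4435],P(370,205,.043)):
    d=np.array([.636,-.4783])-Lx;print(a(d),np.hypot(*d))
E
```

```text
edge dir+90 -21.658436760077052 lower -21.675536042256596
lever -21.935866935089106
ring [ 0.54628169 -0.4432139 ] edge mid [ 0.55908506 -0.44860653]
-21.532467697413548 0.09890242666385893
-20.699080035351464 0.0984553198156402
-21.358955630371753 0.09633488201987274
```

```bash
python3 -c "
from h import *
o=ctrl.get_obs();print(o['clock'],o['qvel'].round(2),o['gripper_force']);print(ctrl.close_job())"
```

```text
8.2667 [ 0.12  0.1  -0.    0.1  -0.1   0.  ] 30.001246333122253
the job is handed in; nothing more can be done
None
```

I turned the selector knob to its red dot and swung the mirror to -21.7° in the world frame, against about -21.3° measured for the red marker. I handed the job in at 8.3 s with the gripper still holding the peg. I checked the aim only by geometry from the camera images (about ±0.6°). The camera's own view of the marker was not available.

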